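# Send a loaded tote down the roller lane and lock it in the test bay

## Task

Draw the stop bar fully out of the roller lane by its knob, push the loaded tote along the rollers into the bay and press it against the bay's sprung pad with about 12 N (never more than 25 N on the pad); nobody knows where the pad is clamped today, so feel for it. Then ease off slowly so the tote stays touching the pad instead of being flung back, and slide the stop bar fully in again behind it. Keep the tote on the rollers, level, and leave the other things on the bench alone.

Things in the scene. Friction and masses are not known exactly. Their poses are not given: they have to be found in the camera images.
- lane: Roller lane on the table. Origin: on the table surface, lane centre line, under the stop bar. +y downstream (to the bay), +x across, away from the robot, z up. Free steel rollers 28 mm thick, 190 mm long, tops at z = 45 mm, from y = -310 to +290 mm; they drag on the tote with about 1 N. Side rails reach x = +-124 mm, z = 44 mm; the stop bar's bracket is at x = -130 to -100 mm, up to z = 66 mm.
- taper (a point): Point on the lane's centre line at lane y = 60 mm, at roller height (z = 45 mm), where the guide strips reach their narrow width. The strips on both sides rise to z = 66 mm; clear width between them 194 mm upstream of lane y = 20 mm, tapering to 162 mm here and downstream.
- tote: Green open tote, 150 mm wide (its x), 200 mm long (its y, along the lane), 80 mm high, walls 4 mm, loaded with black socket modules up to 38 mm above its underside; 0.4 to 0.85 kg. Origin at the centre of its underside, z up. It starts on the rollers upstream of the stop bar, slightly askew, rear wall facing lane -y.
- bay: Bay fixed at the lane's downstream end. Origin on the table, lane centre line, lane y = 290 mm; axes as the lane's. Grey side plates to z = 90 mm (green grab rails on them to 118 mm) at x = +-130 mm, and on a carriage between them a sprung black rubber pad facing upstream, 100 mm wide, z = 55 to 101 mm. See point pad_zone for where the pad may be.
- pad_zone (a point): Fixed point at pad height (z = 78 mm), lane y = 225 mm: the most upstream place of the free pad's face. It is NOT the pad: the carriage is clamped anew each time, unmeasured, and the free pad's face lies 0 to 45 mm downstream of this point. The pad gives 1 mm per 1.5 N, bottoms at 22 mm and springs back, lightly damped, when let go.
- stop_bar (a joint): Travel of the steel stop bar across the lane, m: 0 fully in (blocks the tote), 0.065 fully out (lane -x, towards the robot; clear of the lane). Starts up to 12 mm out. Slides with 2.5 N of friction and stays where left. The bar is 14 mm square, axis at z = 74 mm; its end is 20 mm to the +x side of the knob's axis, its tail runs 110 mm to the -x side.
- knob (a point): On the axis of the stop bar's upright black knob, 104 mm above the table. Stem 16 mm thick from the bar's top (z = 81 mm) to z = 118 mm, then a 22 mm cap to z = 124 mm. Moves with the bar: lane x = -55 mm when fully in, -120 mm when fully out, always at lane y = 0.
- module_a: loose black socket module, 30 x 46 x 24 mm with brass pins, bystander on the robot's side of the lane; origin at the centre of its underside
- module_b: loose black socket module like module_a, bystander beyond the lane; origin at the centre of its underside
- driver: screwdriver lying on the table, bystander on the robot's side of the lane; origin at its underside
- tape: cardboard ring of a tape roll, 90 mm across, 24 mm high, bystander beyond the lane; origin at the centre of its underside
- cleaner: closed white bottle, 56 mm across, 150 mm tall, bystander beyond the lane; origin at the centre of its underside
- cup_tray: small empty grey open tray, 90 x 120 x 40 mm, bystander on the robot's side of the lane; origin at the centre of its underside

How it is judged:
By the outcome, as a careful person would: the job done as asked, in the order asked, and still so for the second after the job is handed in, with the robot touching nothing.
It also fails if it takes over 70 s, if anything falls off the work surface, if the arm or the gripper's body presses on something with over 40 N, if the wrist force passes 120 N, or if a joint passes its speed limit or range.

## Robot

A 7-joint arm with a two-finger parallel gripper is mounted at the origin on the work surface. World frame = base frame: x ahead of the robot, y to its left, z up, the work surface at z = 0. Lengths are in m, angles in degrees, forces in N, time in s.
With the tool pointing down it reaches from about 0.4 to 0.85 m from the base axis. Payload 10.4 kg.
Tool frame: the origin (TCP) lies between the finger pads; the fingertips stand 19 mm ahead of it and the grasp point (between the pads) is the TCP; z points along the fingers, y is the direction in which the jaws open and shut (so a half turn about z gives the same grasp; the last joint's range is limited). The gripper opens to 87 mm and grips with 3 to 60 N. Pads are 19 mm wide; open, the fingers measure 117 mm over their backs; the gripper's body (75 mm by 190 mm) begins 51 mm behind the grasp point.
Start: joints at [73.648, 19.034, -3.707, 83.658, 1.238, 77.344, -5.071], TCP at [0.162, -0.604, 0.242] pointing down, gripper open.
Joint ranges: [-148.97, 148.97], [-28.65, 121.19], [-84.17, 76.75], [9.2, 138.47], [-72.65, 252.65], [3.7, 117.97], [-149.18, 149.18]. Speed limits (degrees/s): [127.2, 127.2, 159.86, 159.86, 180, 180, 180].

## Interface

Orientations are given as a 3x3 rotation matrix whose columns are the frame's x, y, z axes.
In Python, from workcell import ctrl gives the robot as it stands.
- The arm moves only by the tool apply_moves, never from a script. Its argument "moves" is a list of rows, each an object with "fingers": the opening, from 0 (shut) to 1 (fully open); "travel": the shift along the world's x, y, z each as a share of 4 cm, from -1 to 1, a list of three; "yaw": the turn about the world's z as a share of 45 degrees, from -1 to 1. In form: [{"fingers": fingers, "travel": [tx, ty, tz], "yaw": yaw}, ...]. A call has 1 to 8 rows; each row shifts and turns the commanded pose from where the row before left it; what a row does not reach is not made up. A row lasts 1/10 s, in which the tool goes at most 50 mm and 8.59 degrees, less where a joint would pass 70% of its speed; a pose out of reach is approached as far as the arm can. A call with a number of a shift or a turn outside -1 to 1 is refused whole. A call with a gripper value outside its range is refused whole. The fingers move at their own pace and stop on an object; "force" is the grip in N (left out, the last holds). Time passes only in rows, so rows that do not move let the fingers close. It gives the time, the measured TCP pose, the force and the opening at its end, in the units of the state.
- ctrl.get_obs(): the state, without advancing time (a new reading comes with each control period).
- ctrl.snapshot(name): name is "scene" or "top" or "wrist"; returns the picture (384x512x3 uint8, blue, green, red); there is no depth.
- ctrl.camera_info(name): a dict with "fx", "fy", "cx", "cy" (pixels), "R" (3x3) and "t" (3): a world point X has camera coordinates R X + t. Camera axes: x right, y down, z forward; pixel columns grow to the right and rows downward; lengths in m; the calibration is good to about 2 mm. The wrist camera is an equidistant fisheye: a pixel r from the principal point sees the ray r / f radians off the axis. A picture is of the moment at which its call begins: read the wrist's pose just before it. camera_info takes no time and is no camera call; for the wrist camera it gives the pose at the moment of the call.
- ctrl.close_job(): hands the job in, once; it reports no verdict.
The state is a dict: "t": time; "joints": joint angles; "dq": joint speeds; "tau": joint torques, N m; "tool_pos": TCP position; "eef_rot": TCP orientation; "force": force on the tool from outside, world axes, zero at the start; "wrist_torque": the same for the moment, N m; "width": opening from 0.0 (shut) to 1.0 (fully open).
Only numpy, scipy, OpenCV 4.12 (cv2) and the standard library are available. Lean on these libraries where they do the work, as an engineer would, in place of code of your own. Each camera call takes 0.05 s, during which the arm holds its last target.

## Working session

There is one attempt and no reset: what is moved stays moved. The work goes in short steps, Python scripts to look and compute and a tool call to move; the robot and the scene stay as the last step left them, time stands still between calls to the robot, and variables do not carry over. Pictures are saved under pics/ and viewed, and the job is handed in when it is done.

Besides the shell and the picture viewer there is one more tool, called after "Emit:" as a command line: name --argument value ..., lists and objects as JSON in quotes. apply_moves: Moves the arm, as the interface text tells. Shift numbers are shares of 4 cm and turn numbers shares of 45 degrees, none past 1 either way. Its arguments: {"type":"object","properties":{"moves":{"type":"array","items":{"type":"object","properties":{"fingers":{"type":"number"},"travel":{"type":"array","items":{"type":"number"}},"yaw":{"type":"number"}}}},"force":{"type":"number"}},"required":["moves"]}

```bash
mkdir -p pics; ls; python3 - <<'E'
from workcell import ctrl
import cv2, numpy as np
np.set_printoptions(precision=4,suppress=True)
for n in ["scene","top","wrist"]:
    ci=ctrl.camera_info(n); print(n,{k:np.round(np.array(v),4).tolist() for k,v in ci.items()})
    cv2.imwrite(f"pics/{n}0.png",ctrl.snapshot(n))
o=ctrl.get_obs(); print(o)
E
```

```text
pics
scene {'fx': 445.0878, 'fy': 445.0878, 'cx': 256.6409, 'cy': 184.8679, 'R': [[-0.6974, 0.7167, -0.0044], [0.5232, 0.5049, -0.6866], [-0.4898, -0.4811, -0.7271]], 't': [0.3502, -0.2719, 1.3495]}
top {'fx': 350.9166, 'fy': 350.9166, 'cx': 257.0131, 'cy': 193.768, 'R': [[-0.022, -0.9997, -0.0107], [-0.9884, 0.0234, -0.1503], [0.1505, 0.0072, -0.9886]], 't': [0.1087, 0.5798, 0.7659]}
wrist {'fx': 297.3186, 'fy': 297.3186, 'cx': 256.3054, 'cy': 192.954, 'R': [[0.2586, -0.966, -0.0008], [-0.9281, -0.2487, 0.277], [-0.2678, -0.0709, -0.9609]], 't': [-0.6231, -0.0325, 0.3916]}
{'t': 0.15, 'joints': array([73.6472, 19.0635, -3.7066, 83.6926,  1.239 , 77.3441, -5.07  ]), 'dq': array([-0.    , -0.0935, -0.0245, -0.1696, -0.0265,  0.0257, -0.0065]), 'tau': array([  0.0011, -62.3632,   0.0249, -39.0148,  -0.0614,   0.0372,
         0.0001]), 'tool_pos': array([ 0.1623, -0.6033,  0.241 ]), 'eef_rot': array([[ 0.9657,  0.2598, -0.0003],
       [ 0.2598, -0.9657,  0.001 ],
       [-0.0001, -0.0011, -1.    ]]), 'force': array([0.3071, 0.0369, 0.5005]), 'wrist_torque': array([0.029 , 0.0292, 0.0243]), 'width': 0.99890900516804}
```

View pics/scene0.png

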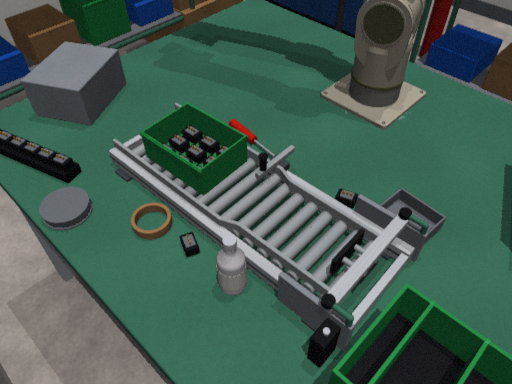

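View pics/top0.png

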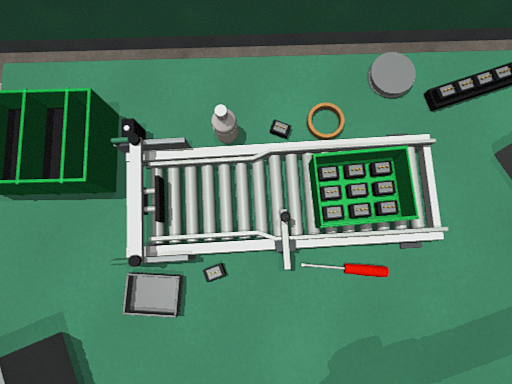

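View pics/wrist0.png

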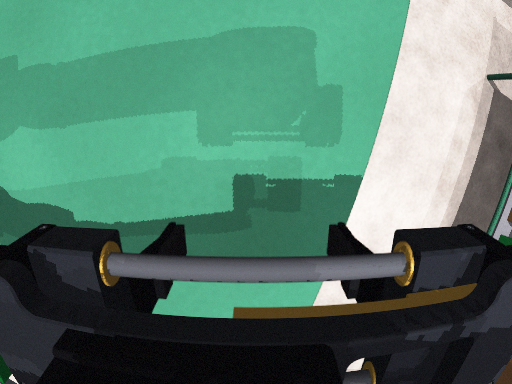

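Top view: the lane runs right to left (downstream is image-left, world +y). The knob is at about (285,215), the tote spans (310–415,150–228) and the black pad is at (159,199). I'll zoom in to pick points.

```bash
python3 - <<'E'
import cv2
t=cv2.imread("pics/top0.png"); s=cv2.imread("pics/scene0.png")
cv2.imwrite("pics/topz1.png",cv2.resize(t[125:275,275:455],None,fx=4.4,fy=4,interpolation=cv2.INTER_CUBIC)[:600,:800])
cv2.imwrite("pics/topz2.png",cv2.resize(t[115:275,115:315],None,fx=4,fy=3.75,interpolation=cv2.INTER_CUBIC))
cv2.imwrite("pics/scz.png",cv2.resize(s[90:240,100:300],None,fx=4,fy=4,interpolation=cv2.INTER_CUBIC))
E
```

```text
(no output)
```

View pics/topz1.png

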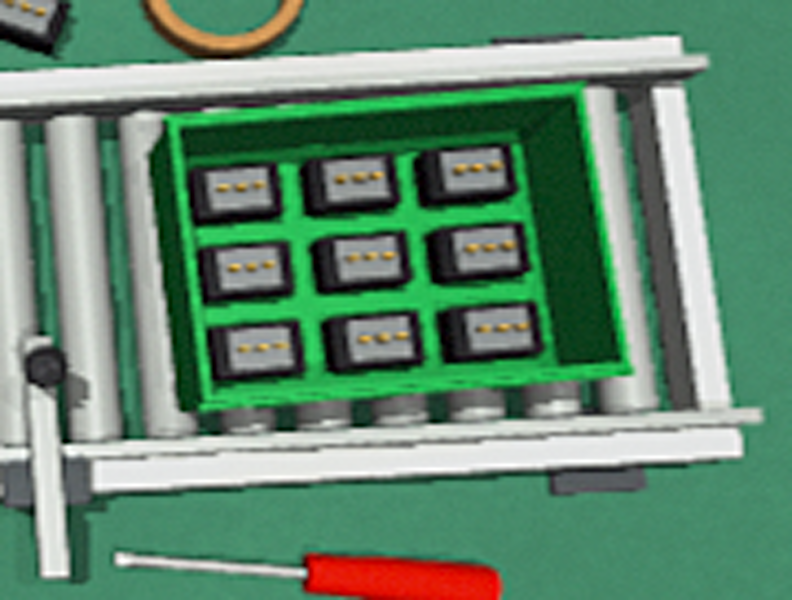

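View pics/topz2.png

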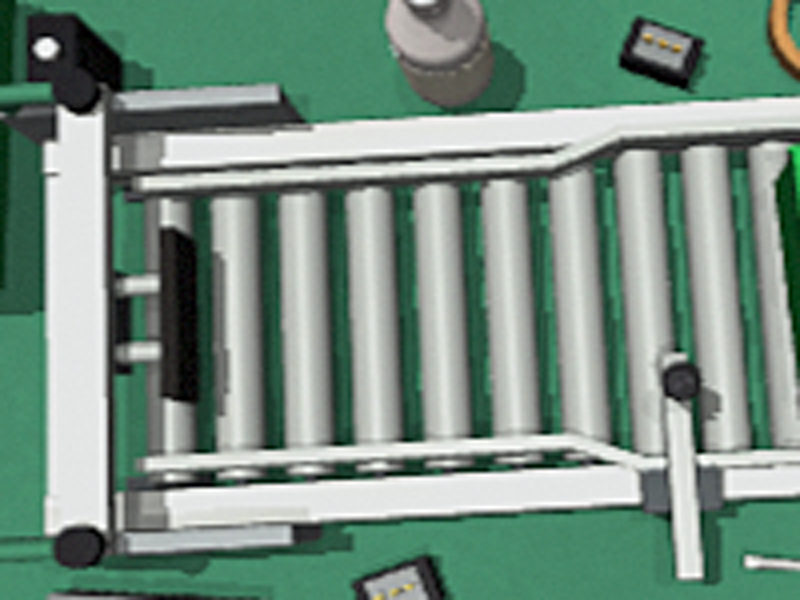

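View pics/scz.png

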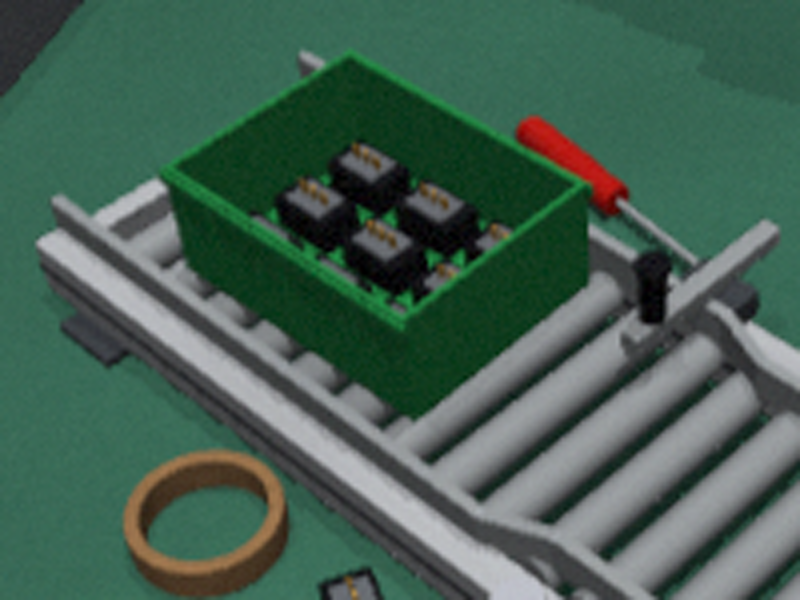

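```bash
cat > h.py <<'E'
import numpy as np, cv2
from workcell import ctrl
np.set_printoptions(precision=4,suppress=True)
C={n:ctrl.camera_info(n) for n in ["scene","top"]}
def ray(n,p):
    c=C[n]; R=np.array(c['R']); t=np.array(c['t'])
    d=R.T@np.array([(p[0]-c['cx'])/c['fx'],(p[1]-c['cy'])/c['fy'],1]); return -R.T@t,d/np.linalg.norm(d)
def plane(n,p,z):
    o,d=ray(n,p); return o+d*(z-o[2])/d[2]
def tri(ps,pt):
    o1,d1=ray("scene",ps);o2,d2=ray("top",pt)
    A=np.stack([d1,-d2],1); s=np.linalg.lstsq(A,o2-o1,rcond=None)[0]
    a=o1+s[0]*d1;b=o2+s[1]*d2; return (a+b)/2,np.linalg.norm(a-b)
def proj(n,X):
    c=C[n]; q=np.array(c['R'])@X+np.array(c['t']); return q[0]/q[2]*c['fx']+c['cx'],q[1]/q[2]*c['fy']+c['cy']
E
cat > m1.py <<'E'
from h import *
z1=lambda u,v:(275+u/4.4,125+v/4); z2=lambda u,v:(115+u/4,115+v/3.75); zs=lambda u,v:(100+u/4,90+v/4)
print("cap",tri(zs(654,258),z1(45,365)))
for nm,a,b in [("rear-near",(350,55),(630,375)),("front-near",(590,187),(200,408)),("front-far",(405,325),(172,122)),("rear-far",(165,172),(582,88))]:
    P,e=tri(zs(*a),z1(*b)); print(nm,P,e, plane("top",z1(*b),.125))
print("tail end",tri(zs(778,225),z1(70,575)))
# bar centreline / tail
print("bar tail", plane("top",z1(54,577),.081), "knob", plane("top",z1(45,365),.124))
# pillow rails outer edges
for nm,p in [("far rail up",z1(682,38)),("far rail",z1(0,82)),("near outer rail up",z1(742,458)),("near rail",z1(95,490)),("rail ds far",z2(165,168)),("near ds",z2(165,528))]:
    print(nm,p,plane("top",p,.044))
for nm,p in [("strip far US",z1(708,62)),("strip far mid",z1(0,107)),("strip near US",z1(762,415)),("far taper60",z2(555,160)),("far DS end",z2(135,183)),("near taper60",z2(575,440)),("near DS end",z2(145,462))]:
    print(nm,p,plane("top",p,.066))
print("pad face top L/R", plane("top",z2(195,240),.101),plane("top",z2(195,405),.101), 'topedge back', plane("top",z2(162,228),.101),plane("top",z2(162,395),.101))
E
python3 m1.py
```

```text
cap (array([0.5209, 0.0388, 0.1273]), np.float64(0.001976121748180755))
rear-near [ 0.5105 -0.2359  0.1188] 0.0009026808224566048 [ 0.5104 -0.2335  0.125 ]
front-near [ 0.498  -0.0335  0.1216] 0.0008834727547975731 [ 0.4981 -0.0333  0.125 ]
front-far [ 0.648  -0.0261  0.1219] 0.0041231593126130955 [ 0.6485 -0.0273  0.125 ]
rear-far [ 0.6618 -0.2242  0.1217] 0.0035636655722847185 [ 0.6621 -0.2243  0.125 ]
tail end (array([0.4095, 0.0305, 0.0757]), np.float64(0.01126702727590573))
bar tail [0.4123 0.0342 0.081 ] knob [0.5218 0.0378 0.124 ]
far rail up (430.0, 134.5) [ 0.7138 -0.3156  0.044 ]
far rail (275.0, 145.5) [0.6963 0.0505 0.044 ]
near outer rail up (443.6363636363636, 239.5) [ 0.468  -0.3226  0.044 ]
near rail (296.59090909090907, 247.5) [0.4575 0.0089 0.044 ]
rail ds far (156.25, 159.8) [0.6685 0.3306 0.044 ]
near ds (156.25, 255.8) [0.446  0.3258 0.044 ]
strip far US (435.9090909090909, 140.5) [ 0.6923 -0.3165  0.066 ]
strip far mid (275.0, 151.75) [0.675 0.052 0.066]
strip near US (448.18181818181813, 228.75) [ 0.491  -0.3236  0.066 ]
far taper60 (253.75, 157.66666666666666) [0.6623 0.1008 0.066 ]
far DS end (148.75, 163.8) [0.6539 0.3409 0.066 ]
near taper60 (258.75, 232.33333333333331) [0.4925 0.0933 0.066 ]
near DS end (151.25, 238.2) [0.485  0.3313 0.066 ]
pad face top L/R [0.6106 0.2962 0.101 ] [0.5153 0.2945 0.101 ] topedge back [0.6181 0.3143 0.101 ] [0.5214 0.3122 0.101 ]
```

```bash
cat > m2.py <<'E'
from h import *
print("cam top",ray("top",(0,0))[0])
t=cv2.imread("pics/top0.png").astype(float)
sat=t.max(2)-t.min(2)   # green table has high saturation, rail white low
def edge(cols,v0,v1,rev):
    out=[]
    for c in cols:
        col=sat[v0:v1,c]; 
        if rev: col=col[::-1]
        th=(np.percentile(col[:3],50)+np.percentile(col[-3:],50))/2
        k=np.where((col[:-1]>=th)&(col[1:]<th))[0]
        if len(k)==0: continue
        k=k[0]; f=k+(col[k]-th)/(col[k]-col[k+1])
        v=v0+f if not rev else v1-1-f
        out.append((c,v))
    return np.array(out)
def fit(nm,cols,f0,rev):
    P=[]
    for c in cols:
        v0,v1=f0(c); e=edge([c],v0,v1,rev)
        if len(e): P.append(plane("top",e[0],.044)[:2])
    P=np.array(P); 
    m=np.ones(len(P),bool)
    for _ in range(4):
        k=np.polyfit(P[m,1],P[m,0],1); r=P[:,0]-np.polyval(k,P[:,1]); m=abs(r)<max(.0008,2*np.std(r[m]))
    print(nm,"x=%.4f + %.4f y"%(k[1],k[0]),"deg %.2f"%np.degrees(np.arctan(-k[0])),m.sum(),len(P),"rms mm",1e3*r[m].std(),P[m,1].min(),P[m,1].max())
    return k
lin=lambda p,q:(lambda c:p[1]+(q[1]-p[1])*(c-p[0])/(q[0]-p[0]))
lf=lin((275,145.5),(430,134.5)); ln=lin((297,247.5),(443,239.5)); ln2=lin((156,255.8),(297,247.5))
a=fit("far US",range(348,388),lambda c:(int(lf(c)-5),int(lf(c)+4)),False)
a=fit("far all",range(200,428),lambda c:(int(lf(c)-5),int(lf(c)+4)),False)
b=fit("near US",range(300,441),lambda c:(int(ln(c)-3),int(ln(c)+6)),True)
b=fit("near DS",range(190,272),lambda c:(int(ln2(c)-3),int(ln2(c)+6)),True)
E
python3 m2.py
```

```text
cam top [0.4601 0.0895 0.8455]
far US x=0.7058 + -0.0336 y deg 1.92 38 40 rms mm 0.22965705105306922 -0.20964387708510368 -0.1222596560864418
far all x=0.7055 + -0.0358 y deg 2.05 189 228 rms mm 0.26682100149302806 -0.3087703455974841 0.227590354005274
near US x=0.4554 + -0.0359 y deg 2.05 123 141 rms mm 0.3108207417359971 -0.30762795059923825 -0.000988660132785868
near DS x=0.4557 + -0.0377 y deg 2.16 69 81 rms mm 0.24588636438566472 0.06669278367844275 0.2337550409531406
```

The two rail fits agree: lane yaw is about 2.05° and the centre line is x = 0.5805 − 0.0358y. The knob is at about (0.521, 0.0385) with the bar about 3 mm out, and its height of 127 mm matches the stated 124. The tote is centred at about (0.580, −0.130) with yaw about 3.6°. Next I'll move above the knob.

Emit:
apply_moves --moves '[{"fingers":1,"travel":[0.7,1,0],"yaw":0.19},{"fingers":1,"travel":[0.7,1,0],"yaw":0.19},{"fingers":1,"travel":[0.7,1,0],"yaw":0.19},{"fingers":1,"travel":[0.7,1,0],"yaw":0.19},{"fingers":1,"travel":[0.7,1,0],"yaw":0.19},{"fingers":1,"travel":[0.7,1,0],"yaw":0.19},{"fingers":1,"travel":[0.6,1,0],"yaw":0.19},{"fingers":1,"travel":[0.6,1,0],"yaw":0.19}]' --force 20

```text
t: 0.95
tool_pos: [0.379, -0.2817, 0.2415]
eef_rot: [[0.108, 0.994, -0.0], [0.994, -0.108, -0.0], [-0.0, -0.0, -1.0]]
force: [0.7, -0.1, 0.0]
width: 1.0
```

Emit:
apply_moves --moves '[{"fingers":1,"travel":[0.44,1,0],"yaw":0.1},{"fingers":1,"travel":[0.44,1,0],"yaw":0.08},{"fingers":1,"travel":[0.44,1,0],"yaw":0},{"fingers":1,"travel":[0.44,1,0],"yaw":0},{"fingers":1,"travel":[0.44,1,0],"yaw":0},{"fingers":1,"travel":[0.44,1,0],"yaw":0},{"fingers":1,"travel":[0.44,1,0],"yaw":0},{"fingers":1,"travel":[0.4,0.9,0],"yaw":0}]'

```text
t: 1.75
tool_pos: [0.518, 0.0345, 0.2416]
eef_rot: [[-0.028, 1.0, 0.0], [1.0, 0.028, 0.0], [0.0, 0.0, -1.0]]
force: [0.1, -0.5, 0.3]
width: 1.004
```

```bash
python3 - <<'E'
from h import *
import json
ci=ctrl.camera_info("wrist"); o=ctrl.get_obs(); im=ctrl.snapshot("wrist")
cv2.imwrite("pics/w1.png",im); json.dump({k:np.array(v).tolist() for k,v in ci.items()},open("w1.json","w"))
print(o['tool_pos'],o['eef_rot'],o['force'],o['joints'])
E
```

```text
[0.518  0.0345 0.2416] [[-0.0276  0.9996  0.0004]
 [ 0.9996  0.0276  0.    ]
 [ 0.      0.0004 -1.    ]] [ 0.115  -0.5402  0.3151] [ 32.3501   9.8244 -45.2354  97.6785   7.1942  75.4568 -12.6958]
```

View pics/w1.png

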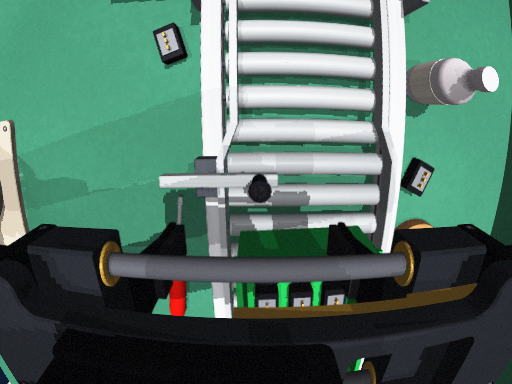

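The wrist view shows the knob cap at about (259,187), the bar running left to (160,181), the tote front at the bottom and the rollers running up the picture. I'll cast its ray.

```bash
cat >> h.py <<'E'
def wray(c,p):
    R=np.array(c['R']);t=np.array(c['t']); a=np.array([(p[0]-c['cx'])/c['fx'],(p[1]-c['cy'])/c['fy']]); th=np.linalg.norm(a)
    d=np.r_[a/th*np.sin(th),np.cos(th)]; return -R.T@t,R.T@d
def wplane(c,p,z):
    o,d=wray(c,p); return o+d*(z-o[2])/d[2]
E
python3 - <<'E'
from h import *
import json
c=json.load(open("w1.json"))
im=cv2.imread("pics/w1.png"); g=cv2.cvtColor(im,cv2.COLOR_BGR2GRAY)
m=(g[172:206,242:280]<60).astype(np.uint8); n,l,s,ce=cv2.connectedComponentsWithStats(m); k=1+s[1:,4].argmax(); print(s[k],ce[k]+[242,172])
p=ce[k]+[242,172]
t=cv2.imread("pics/top0.png");g=cv2.cvtColor(t,cv2.COLOR_BGR2GRAY)[208:226,278:294]; m=(g<70).astype(np.uint8); n,l,s,ce=cv2.connectedComponentsWithStats(m); k=1+s[1:,4].argmax(); q=ce[k]+[278,208]; print("top",s[k],q)
for z in (.110,.118,.124): print(z,wplane(c,p,z),plane("top",q,z))
o1,d1=wray(c,p);o2,d2=ray("top",q);o3,d3=ray("scene",(263.5,154.3))
A=sum(np.eye(3)-np.outer(d,d) for d in(d1,d2,d3));b=sum((np.eye(3)-np.outer(d,d))@o for o,d in((o1,d1),(o2,d2),(o3,d3)))
X=np.linalg.solve(A,b);print("3ray",X,[np.linalg.norm(np.cross(X-o,d)) for o,d in((o1,d1),(o2,d2),(o3,d3))])
# bar edge ends in wrist
print("bar tail end",wplane(c,(160,181),.081),"bar tip",wplane(c,(278,181),.081), "near knob",wplane(c,(245,181),.081))
cv2.imwrite("pics/w1z.png",cv2.resize(im[150:230,140:300],None,fx=5,fy=5,interpolation=cv2.INTER_CUBIC))
E
```

```text
[  6   2  23  29 474] [259.1941 188.9241]
top [ 3  3 10 15 90] [285.5667 217.1778]
0.11 [0.5209 0.0364 0.11  ] [0.521  0.0361 0.11  ]
0.118 [0.5208 0.0385 0.118 ] [0.5204 0.0367 0.118 ]
0.124 [0.5207 0.0402 0.124 ] [0.5199 0.0372 0.124 ]
3ray [0.52   0.039  0.1265] [np.float64(0.0019267689921187985), np.float64(0.0016769986750201132), np.float64(0.000537720596531907)]
bar tail end [0.4129 0.0347 0.081 ] bar tip [0.541  0.0376 0.081 ] near knob [0.5062 0.0367 0.081 ]
```

View pics/w1z.png

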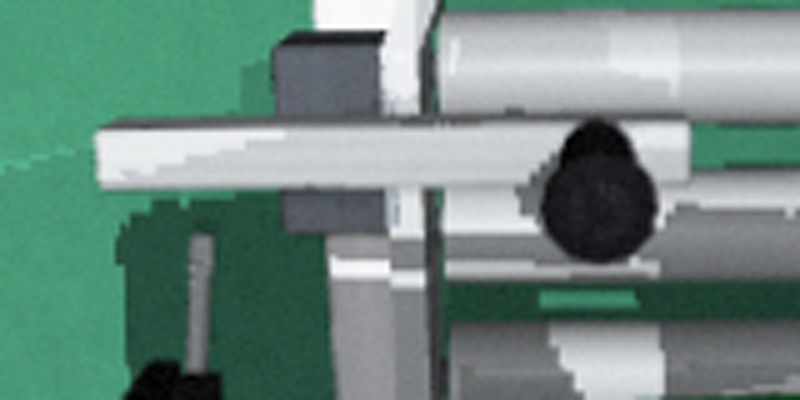

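Emit:
apply_moves --moves '[{"fingers":1,"travel":[0.075,0.09,-0.9],"yaw":0},{"fingers":1,"travel":[0,0,-0.9],"yaw":0},{"fingers":1,"travel":[0,0,-0.9],"yaw":0},{"fingers":1,"travel":[0,0,-0.65],"yaw":0},{"fingers":1,"travel":[0,0,0],"yaw":0}]'

```text
t: 2.3
tool_pos: [0.5182, 0.0357, 0.1043]
eef_rot: [[-0.027, 1.0, -0.006], [1.0, 0.027, 0.0], [0.0, -0.006, -1.0]]
force: [0.4, 0.5, 1.1]
width: 1.002
```

```bash
python3 - <<'E'
from h import *
o=ctrl.get_obs(); a=ctrl.snapshot("scene"); b=ctrl.snapshot("wrist")
x=cv2.resize(a[100:220,180:340],None,fx=5,fy=5,interpolation=cv2.INTER_CUBIC); cv2.imwrite("pics/s2.png",x)
cv2.imwrite("pics/w2.png",b)
print(o['tool_pos'],o['force'])
E
```

```text
[0.5182 0.0357 0.1043] [0.4361 0.5057 1.144 ]
```

View pics/s2.png

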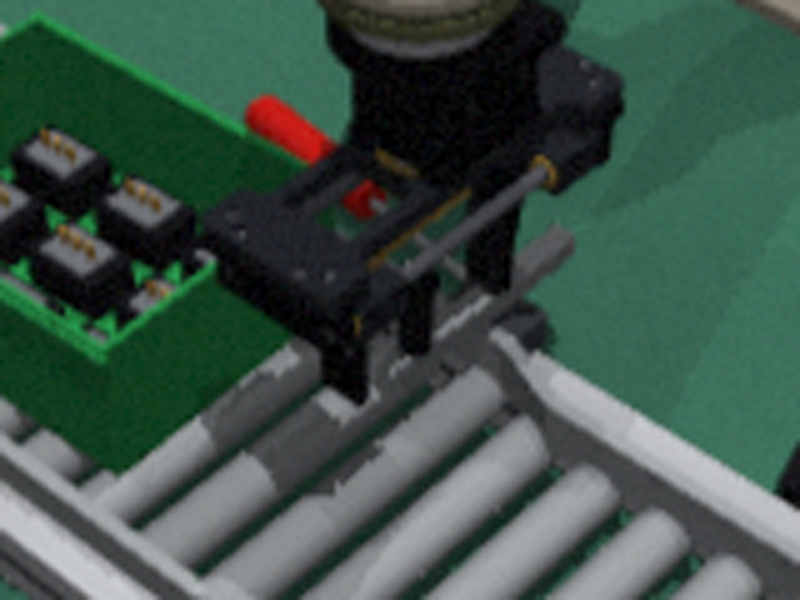

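View pics/w2.png

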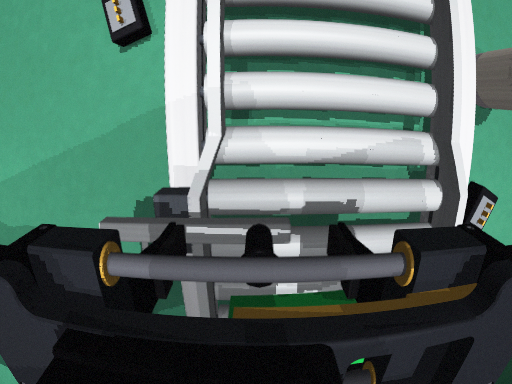

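The knob stands between the open fingers (wrist view, about (259,240)). In the scene view the fingertips are just above the bar. Closing the gripper.

Emit:
apply_moves --moves '[{"fingers":0,"travel":[0.05,0.05,0.02],"yaw":0},{"fingers":0,"travel":[0,0,0],"yaw":0},{"fingers":0,"travel":[0,0,0],"yaw":0},{"fingers":0,"travel":[0,0,0],"yaw":0},{"fingers":0,"travel":[0,0,0],"yaw":0},{"fingers":0,"travel":[0,0,0],"yaw":0}]' --force 20

```text
t: 3.0
tool_pos: [0.5226, 0.038, 0.1084]
eef_rot: [[-0.027, 1.0, 0.0], [1.0, 0.027, -0.0], [-0.0, 0.0, -1.0]]
force: [-0.5, 0.2, 0.2]
width: 0.537
```

Emit:
apply_moves --moves '[{"fingers":0,"travel":[0,0,-0.06],"yaw":0},{"fingers":0,"travel":[0,0,0],"yaw":0},{"fingers":0,"travel":[0,0,0],"yaw":0},{"fingers":0,"travel":[0,0,0],"yaw":0},{"fingers":0,"travel":[0,0,0],"yaw":0},{"fingers":0,"travel":[0,0,0],"yaw":0},{"fingers":0,"travel":[0,0,0],"yaw":0}]'

```text
t: 3.7
tool_pos: [0.5222, 0.038, 0.1057]
eef_rot: [[-0.027, 1.0, -0.001], [1.0, 0.027, -0.0], [-0.0, -0.001, -1.0]]
force: [-3.3, 0.5, -1.7]
width: 0.23
```

Emit:
apply_moves --moves '[{"fingers":0,"travel":[0,0,0],"yaw":0},{"fingers":0,"travel":[0,0,0],"yaw":0},{"fingers":0,"travel":[0,0,0],"yaw":0}]'

```text
t: 4.0
tool_pos: [0.5223, 0.038, 0.1058]
eef_rot: [[-0.027, 1.0, -0.0], [1.0, 0.027, -0.0], [0.0, -0.0, -1.0]]
force: [-2.4, -0.4, -3.4]
width: 0.231
```

Emit:
apply_moves --moves '[{"fingers":0,"travel":[-0.1,-0.004,0],"yaw":0},{"fingers":0,"travel":[-0.15,-0.005,0],"yaw":0},{"fingers":0,"travel":[-0.2,-0.007,0],"yaw":0},{"fingers":0,"travel":[-0.2,-0.007,0],"yaw":0},{"fingers":0,"travel":[-0.2,-0.007,0],"yaw":0},{"fingers":0,"travel":[-0.2,-0.007,0],"yaw":0}]'

```text
t: 4.6
tool_pos: [0.4797, 0.0365, 0.1059]
eef_rot: [[-0.027, 1.0, 0.0], [1.0, 0.027, -0.0], [-0.0, 0.0, -1.0]]
force: [3.4, 0.3, -10.2]
width: 0.23
```

Emit:
apply_moves --moves '[{"fingers":0,"travel":[-0.15,-0.005,-0.03],"yaw":0},{"fingers":0,"travel":[-0.1,-0.003,-0.02],"yaw":0},{"fingers":0,"travel":[-0.1,-0.003,0],"yaw":0}]'

```text
t: 4.9
tool_pos: [0.4679, 0.0361, 0.1056]
eef_rot: [[-0.027, 1.0, 0.004], [1.0, 0.027, -0.0], [-0.001, 0.004, -1.0]]
force: [3.1, -0.9, 6.6]
width: 0.228
```

Emit:
apply_moves --moves '[{"fingers":0,"travel":[-0.1,-0.003,0.015],"yaw":0},{"fingers":0,"travel":[-0.07,-0.002,0],"yaw":0},{"fingers":0,"travel":[-0.05,-0.002,0],"yaw":0}]'

```text
t: 5.2
tool_pos: [0.4587, 0.0358, 0.1056]
eef_rot: [[-0.027, 1.0, 0.003], [1.0, 0.027, -0.0], [-0.0, 0.003, -1.0]]
force: [11.8, -0.9, 1.8]
width: 0.232
```

Emit:
apply_moves --moves '[{"fingers":0,"travel":[-0.02,0,0],"yaw":0},{"fingers":0,"travel":[0,0,0],"yaw":0}]'

```text
t: 5.4
tool_pos: [0.4588, 0.0358, 0.1056]
eef_rot: [[-0.027, 1.0, 0.005], [1.0, 0.027, 0.0], [0.0, 0.005, -1.0]]
force: [8.9, -1.0, 1.0]
width: 0.233
```

```bash
python3 - <<'E'
from h import *
o=ctrl.get_obs(); a=ctrl.snapshot("top")
cv2.imwrite("pics/t3.png",cv2.resize(a[130:280,220:420],None,fx=4,fy=4,interpolation=cv2.INTER_CUBIC))
print(o['tool_pos'],o['force'],o['width'])
E
```

```text
[0.4588 0.0358 0.1056] [ 8.9035 -0.9854  1.0227] 0.2334876299457021
```

View pics/t3.png

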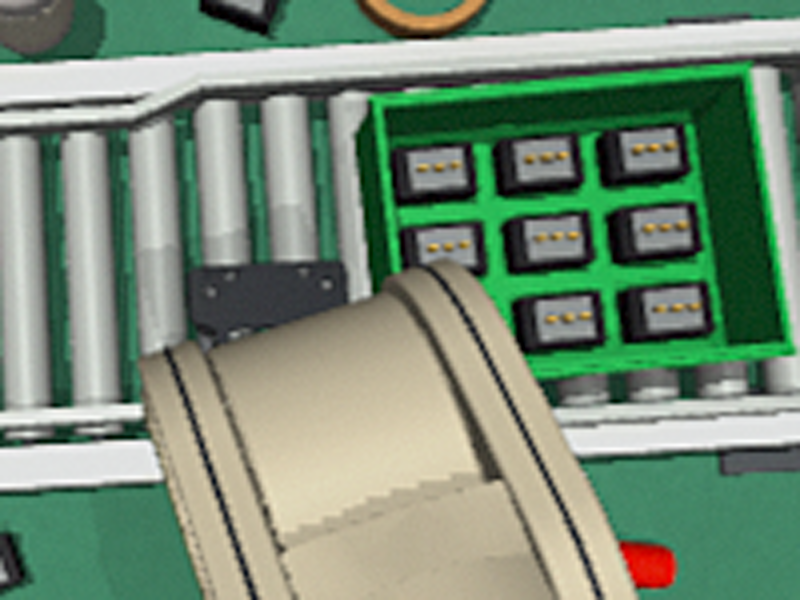

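The bar stops dead at TCP x = 0.4588: more command only raises the force, so it's at the end stop. Travel was 63.6 mm. Next I'll relax, release and lift.

Emit:
apply_moves --moves '[{"fingers":0,"travel":[0.035,0,0],"yaw":0},{"fingers":1,"travel":[0,0,0],"yaw":0},{"fingers":1,"travel":[0,0,0],"yaw":0},{"fingers":1,"travel":[0,0,0],"yaw":0},{"fingers":1,"travel":[0,0,0],"yaw":0},{"fingers":1,"travel":[0,0,0.2],"yaw":0},{"fingers":1,"travel":[0,0,0.7],"yaw":0},{"fingers":1,"travel":[0,0,0.8],"yaw":0}]'

```text
t: 6.25
tool_pos: [0.4576, 0.036, 0.1732]
eef_rot: [[-0.028, 1.0, -0.002], [1.0, 0.028, 0.001], [0.001, -0.002, -1.0]]
force: [0.7, -0.9, -0.4]
width: 0.786
```

Emit:
apply_moves --moves '[{"fingers":1,"travel":[0,0,0.6],"yaw":0},{"fingers":1,"travel":[0.4,-0.6,0.1],"yaw":0},{"fingers":1,"travel":[0.4,-1,0],"yaw":0},{"fingers":1,"travel":[0.4,-1,0],"yaw":0},{"fingers":1,"travel":[0.4,-1,0],"yaw":0},{"fingers":1,"travel":[0.4,-1,0],"yaw":0},{"fingers":1,"travel":[0.4,-1,0],"yaw":0},{"fingers":1,"travel":[0.4,-1,0],"yaw":0}]'

```text
t: 7.05
tool_pos: [0.5707, -0.2299, 0.2011]
eef_rot: [[-0.027, 1.0, 0.0], [1.0, 0.027, 0.0], [-0.0, 0.0, -1.0]]
force: [1.0, 0.8, 0.6]
width: 0.999
```

```bash
python3 - <<'E'
from h import *
o=ctrl.get_obs(); a=ctrl.snapshot("scene")
cv2.imwrite("pics/s4.png",a)
print(o['tool_pos'],o['force'],o['width'],o['joints'])
E
```

```text
[ 0.5707 -0.2299  0.2011] [0.9588 0.7816 0.5835] 0.9992324221651533 [ 44.6198  22.8754 -34.7029  86.9477  13.2865  74.3199   9.9836]
```

View pics/s4.png

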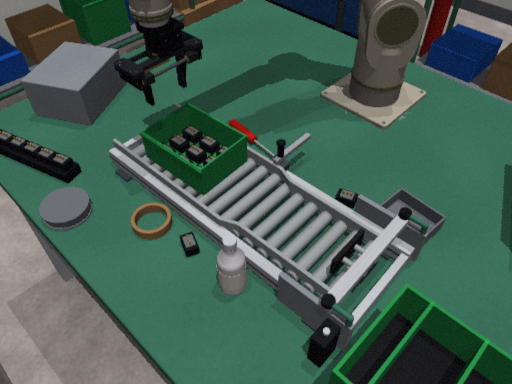

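The bar is out (knob at (281,148) in the scene view) and the tote hasn't moved. Going down behind it.

Emit:
apply_moves --moves '[{"fingers":1,"travel":[0.4,-1,0],"yaw":0.01},{"fingers":1,"travel":[0,-0.1,0],"yaw":0},{"fingers":1,"travel":[0,0,-0.8],"yaw":0},{"fingers":1,"travel":[0,0,-0.8],"yaw":0},{"fingers":1,"travel":[0,0,-0.7],"yaw":0},{"fingers":1,"travel":[0,0,-0.45],"yaw":0},{"fingers":1,"travel":[0,0,0],"yaw":0}]'

```text
t: 7.8
tool_pos: [0.5847, -0.2714, 0.0882]
eef_rot: [[-0.035, 0.999, -0.004], [0.999, 0.035, 0.002], [0.002, -0.004, -1.0]]
force: [-0.2, -0.6, -0.0]
width: 0.996
```

```bash
python3 - <<'E'
from h import *
o=ctrl.get_obs(); a=ctrl.snapshot("scene"); b=ctrl.snapshot("wrist")
cv2.imwrite("pics/s5.png",cv2.resize(a[30:230,90:330],None,fx=3.3,fy=3,interpolation=cv2.INTER_CUBIC))
cv2.imwrite("pics/w5.png",b)
print(o['tool_pos'],o['force'],o['width'],o['joints'])
E
```

```text
[ 0.5847 -0.2714  0.0882] [-0.1706 -0.5762 -0.0135] 0.9963828004001704 [ 44.4359  32.1574 -31.7936  88.4416  17.9816  64.8326  10.8345]
```

View pics/s5.png

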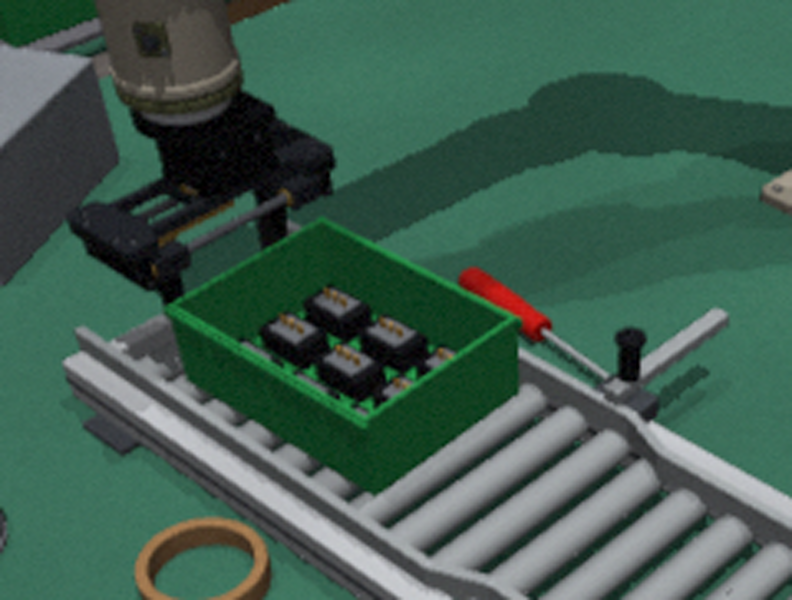

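View pics/w5.png

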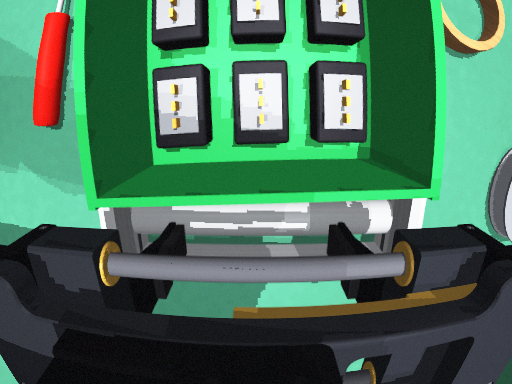

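Both fingers are behind the rear wall (wrist view: rim at row ~200, fingertips at row ~250 or below). Starting the push gently.

Emit:
apply_moves --moves '[{"fingers":1,"travel":[-0.009,0.25,0],"yaw":0},{"fingers":1,"travel":[-0.009,0.25,0],"yaw":0},{"fingers":1,"travel":[-0.005,0.15,0],"yaw":0},{"fingers":1,"travel":[-0.004,0.1,0],"yaw":0},{"fingers":1,"travel":[-0.004,0.1,0],"yaw":0},{"fingers":1,"travel":[-0.004,0.1,0],"yaw":0},{"fingers":1,"travel":[-0.004,0.1,0],"yaw":0},{"fingers":1,"travel":[-0.005,0.15,0],"yaw":0}]'

```text
t: 8.7
tool_pos: [0.5846, -0.2243, 0.0906]
eef_rot: [[-0.034, 0.999, 0.0], [0.999, 0.034, -0.0], [-0.0, 0.0, -1.0]]
force: [0.6, -1.8, 1.7]
width: 1.003
```

Emit:
apply_moves --moves '[{"fingers":1,"travel":[-0.007,0.2,0],"yaw":0},{"fingers":1,"travel":[-0.007,0.2,0],"yaw":0},{"fingers":1,"travel":[-0.007,0.2,0],"yaw":0},{"fingers":1,"travel":[-0.007,0.2,0],"yaw":0},{"fingers":1,"travel":[-0.007,0.2,0],"yaw":0}]'

```text
t: 9.2
tool_pos: [0.5832, -0.1833, 0.0905]
eef_rot: [[-0.035, 0.999, -0.0], [0.999, 0.035, 0.0], [0.0, -0.0, -1.0]]
force: [-0.4, -1.4, 0.2]
width: 1.004
```

```bash
python3 - <<'E'
from h import *
o=ctrl.get_obs(); a=ctrl.snapshot("scene")
cv2.imwrite("pics/s6.png",cv2.resize(a[30:230,90:330],None,fx=3.3,fy=3,interpolation=cv2.INTER_CUBIC))
print(o['tool_pos'],o['force'],o['width'],o['joints'])
E
```

```text
[ 0.5832 -0.1833  0.0905] [-0.42   -1.3513  0.2041] 1.0040789919033546 [ 39.6893  28.4427 -33.9384  93.9705  17.3666  62.9336   2.9954]
```

View pics/s6.png

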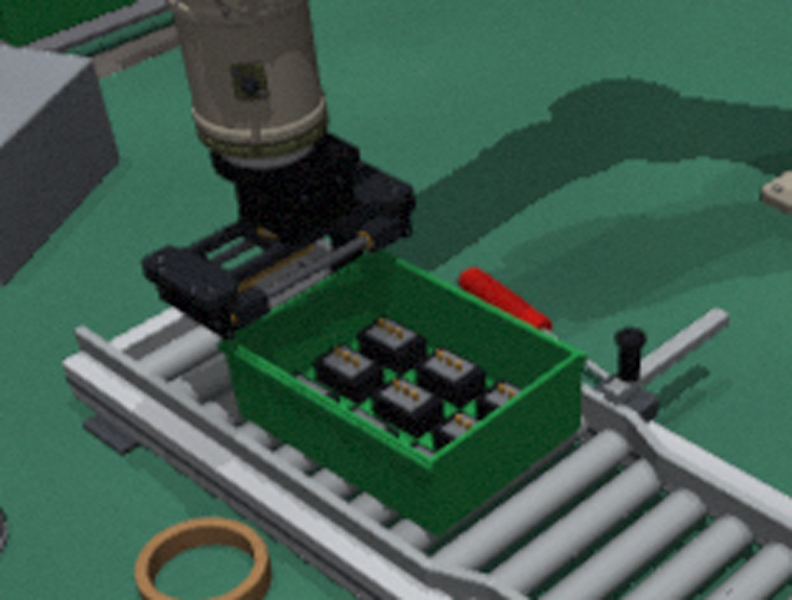

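Emit:
apply_moves --moves '[{"fingers":1,"travel":[-0.007,0.2,0],"yaw":0},{"fingers":1,"travel":[-0.007,0.2,0],"yaw":0},{"fingers":1,"travel":[-0.007,0.2,0],"yaw":0},{"fingers":1,"travel":[-0.007,0.2,0],"yaw":0},{"fingers":1,"travel":[-0.007,0.2,0],"yaw":0},{"fingers":1,"travel":[-0.007,0.2,0],"yaw":0},{"fingers":1,"travel":[-0.007,0.2,0],"yaw":0},{"fingers":1,"travel":[-0.007,0.2,0],"yaw":0}]'

```text
t: 10.05
tool_pos: [0.5809, -0.1195, 0.0906]
eef_rot: [[-0.035, 0.999, 0.0], [0.999, 0.035, 0.0], [0.0, 0.0, -1.0]]
force: [-1.0, -1.2, -0.1]
width: 1.001
```

```bash
python3 - <<'E'
from h import *
o=ctrl.get_obs(); a=ctrl.snapshot("scene"); b=ctrl.snapshot("top")
cv2.imwrite("pics/s7.png",cv2.resize(a[70:270,120:360],None,fx=3.3,fy=3,interpolation=cv2.INTER_CUBIC))
cv2.imwrite("pics/t7.png",cv2.resize(b[120:270,115:365],None,fx=3.2,fy=4,interpolation=cv2.INTER_CUBIC))
print(o['tool_pos'],o['force'],o['wrist_torque'],o['joints'])
E
```

```text
[ 0.5809 -0.1195  0.0906] [-1.0265 -1.2012 -0.0797] [-0.212   0.0726  0.0944] [ 35.6055  26.6548 -35.4588  96.7898  17.1315  62.0598  -3.0799]
```

View pics/s7.png

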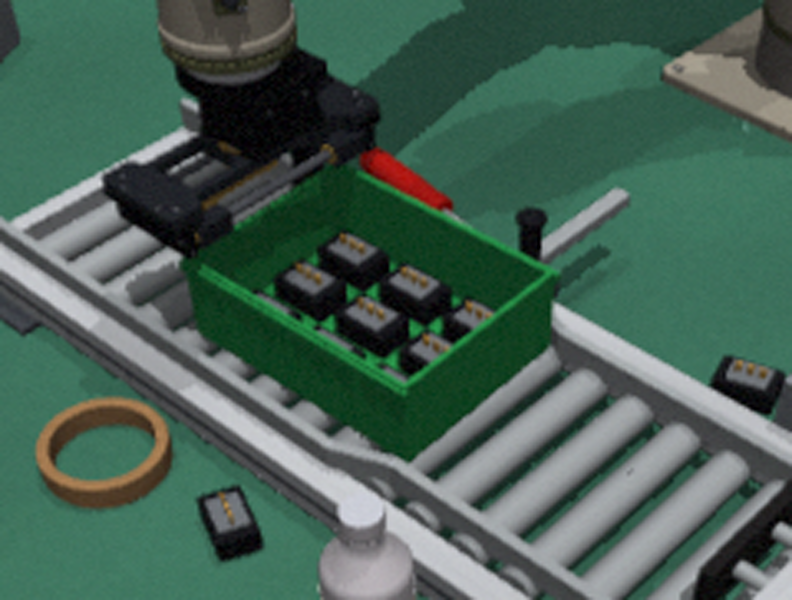

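View pics/t7.png

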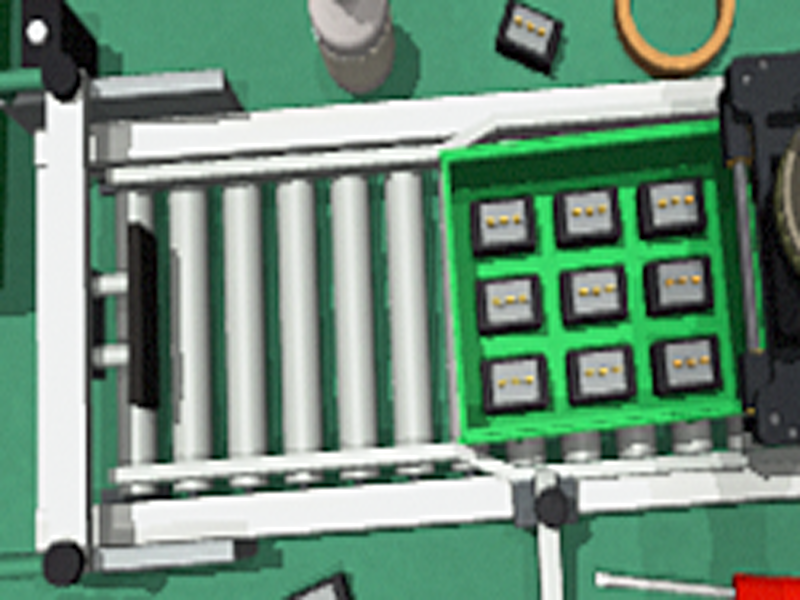

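The tote is square to the lane and its front is at the taper (front edge at (455,300) in the zoom). The drive force is about 1.2 N. Continuing.

Emit:
apply_moves --moves '[{"fingers":1,"travel":[-0.005,0.15,0],"yaw":0},{"fingers":1,"travel":[-0.005,0.15,0],"yaw":0},{"fingers":1,"travel":[-0.005,0.15,0],"yaw":0},{"fingers":1,"travel":[-0.005,0.15,0],"yaw":0},{"fingers":1,"travel":[-0.005,0.15,0],"yaw":0},{"fingers":1,"travel":[-0.005,0.15,0],"yaw":0},{"fingers":1,"travel":[-0.005,0.15,0],"yaw":0},{"fingers":1,"travel":[-0.005,0.15,0],"yaw":0}]'

```text
t: 10.95
tool_pos: [0.5793, -0.0716, 0.0905]
eef_rot: [[-0.035, 0.999, 0.0], [0.999, 0.035, 0.0], [0.0, 0.0, -1.0]]
force: [-0.5, -1.1, -0.2]
width: 1.003
```

Emit:
apply_moves --moves '[{"fingers":1,"travel":[-0.007,0.2,0],"yaw":0},{"fingers":1,"travel":[-0.007,0.2,0],"yaw":0},{"fingers":1,"travel":[-0.007,0.2,0],"yaw":0},{"fingers":1,"travel":[-0.007,0.2,0],"yaw":0},{"fingers":1,"travel":[-0.007,0.2,0],"yaw":0},{"fingers":1,"travel":[-0.007,0.2,0],"yaw":0}]'

```text
t: 11.55
tool_pos: [0.5777, -0.0234, 0.0906]
eef_rot: [[-0.035, 0.999, 0.0], [0.999, 0.035, 0.0], [0.0, 0.0, -1.0]]
force: [-1.4, -0.8, 0.3]
width: 1.005
```

Emit:
apply_moves --moves '[{"fingers":1,"travel":[-0.007,0.2,0],"yaw":0},{"fingers":1,"travel":[-0.007,0.2,0],"yaw":0},{"fingers":1,"travel":[-0.007,0.2,0],"yaw":0},{"fingers":1,"travel":[-0.007,0.2,0],"yaw":0},{"fingers":1,"travel":[-0.007,0.2,0],"yaw":0},{"fingers":1,"travel":[-0.005,0.15,0],"yaw":0},{"fingers":1,"travel":[-0.003,0.1,0],"yaw":0}]'

```text
t: 12.25
tool_pos: [0.576, 0.0266, 0.0906]
eef_rot: [[-0.036, 0.999, 0.0], [0.999, 0.036, 0.0], [0.0, 0.0, -1.0]]
force: [-0.7, -1.3, 0.7]
width: 0.999
```

```bash
python3 - <<'E'
from h import *
o=ctrl.get_obs(); b=ctrl.snapshot("top")
cv2.imwrite("pics/t8.png",cv2.resize(b[120:270,115:315],None,fx=4,fy=4,interpolation=cv2.INTER_CUBIC))
print(o['tool_pos'],o['force'],o['wrist_torque'],o['joints'])
E
```

```text
[0.576  0.0266 0.0906] [-0.6669 -1.3228  0.6541] [-0.2264  0.0581  0.1191] [ 24.2634  25.4484 -38.5314  99.2204  17.7157  61.5279 -18.0745]
```

View pics/t8.png

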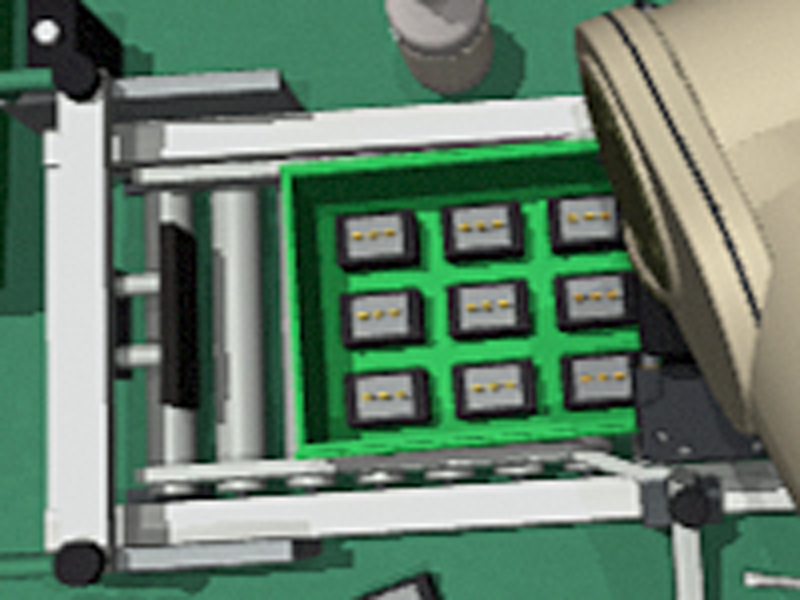

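The tote is straight, with its front about 48 mm short of the pad (zoom u≈288 against pad u≈197). I'll go on more slowly.

Emit:
apply_moves --moves '[{"fingers":1,"travel":[-0.004,0.125,0],"yaw":0},{"fingers":1,"travel":[-0.004,0.125,0],"yaw":0},{"fingers":1,"travel":[-0.004,0.125,0],"yaw":0},{"fingers":1,"travel":[-0.004,0.125,0],"yaw":0},{"fingers":1,"travel":[-0.003,0.075,0],"yaw":0},{"fingers":1,"travel":[-0.002,0.05,0],"yaw":0}]'

```text
t: 12.9
tool_pos: [0.5752, 0.0513, 0.0906]
eef_rot: [[-0.035, 0.999, 0.0], [0.999, 0.035, 0.0], [0.0, 0.0, -1.0]]
force: [1.1, -1.2, -0.1]
width: 0.997
```

Emit:
apply_moves --moves '[{"fingers":1,"travel":[-0.002,0.05,0],"yaw":0},{"fingers":1,"travel":[-0.002,0.05,0],"yaw":0},{"fingers":1,"travel":[-0.002,0.05,0],"yaw":0},{"fingers":1,"travel":[-0.002,0.05,0],"yaw":0}]'

```text
t: 13.3
tool_pos: [0.5749, 0.0589, 0.0906]
eef_rot: [[-0.035, 0.999, 0.0], [0.999, 0.035, -0.0], [-0.0, 0.0, -1.0]]
force: [-0.5, -1.5, 0.5]
width: 1.001
```

Emit:
apply_moves --moves '[{"fingers":1,"travel":[-0.002,0.05,0],"yaw":0},{"fingers":1,"travel":[-0.002,0.05,0],"yaw":0},{"fingers":1,"travel":[-0.002,0.05,0],"yaw":0}]'

```text
t: 13.6
tool_pos: [0.5746, 0.065, 0.0906]
eef_rot: [[-0.035, 0.999, 0.0], [0.999, 0.035, 0.0], [0.0, 0.0, -1.0]]
force: [0.9, -1.3, 0.1]
width: 1.001
```

Emit:
apply_moves --moves '[{"fingers":1,"travel":[-0.002,0.05,0],"yaw":0},{"fingers":1,"travel":[-0.002,0.05,0],"yaw":0},{"fingers":1,"travel":[-0.002,0.05,0],"yaw":0}]'

```text
t: 13.9
tool_pos: [0.5743, 0.071, 0.0906]
eef_rot: [[-0.035, 0.999, 0.0], [0.999, 0.035, 0.0], [0.0, 0.0, -1.0]]
force: [0.4, -0.6, 0.2]
width: 1.003
```

Emit:
apply_moves --moves '[{"fingers":1,"travel":[-0.002,0.05,0],"yaw":0},{"fingers":1,"travel":[-0.002,0.05,0],"yaw":0}]'

```text
t: 14.1
tool_pos: [0.5742, 0.075, 0.0906]
eef_rot: [[-0.035, 0.999, 0.0], [0.999, 0.035, 0.0], [0.0, 0.0, -1.0]]
force: [0.4, -0.9, -0.5]
width: 1.002
```

Emit:
apply_moves --moves '[{"fingers":1,"travel":[-0.002,0.05,0],"yaw":0},{"fingers":1,"travel":[-0.002,0.05,0],"yaw":0}]'

```text
t: 14.3
tool_pos: [0.574, 0.079, 0.0906]
eef_rot: [[-0.035, 0.999, 0.0], [0.999, 0.035, 0.0], [0.0, 0.0, -1.0]]
force: [1.0, -0.6, 0.2]
width: 1.0
```

Emit:
apply_moves --moves '[{"fingers":1,"travel":[-0.002,0.05,0],"yaw":0},{"fingers":1,"travel":[-0.002,0.05,0],"yaw":0}]'

```text
t: 14.5
tool_pos: [0.5738, 0.083, 0.0905]
eef_rot: [[-0.035, 0.999, 0.0], [0.999, 0.035, 0.0], [0.0, 0.0, -1.0]]
force: [1.6, -0.8, 0.2]
width: 1.0
```

Emit:
apply_moves --moves '[{"fingers":1,"travel":[-0.002,0.05,0],"yaw":0},{"fingers":1,"travel":[-0.002,0.05,0],"yaw":0}]'

```text
t: 14.7
tool_pos: [0.5737, 0.087, 0.0906]
eef_rot: [[-0.035, 0.999, 0.0], [0.999, 0.035, 0.0], [0.0, 0.0, -1.0]]
force: [0.6, -0.8, 0.1]
width: 0.999
```

```bash
python3 - <<'E'
from h import *
o=ctrl.get_obs(); b=ctrl.snapshot("top")
cv2.imwrite("pics/t9.png",cv2.resize(b[120:270,115:315],None,fx=4,fy=4,interpolation=cv2.INTER_CUBIC))
print(o['tool_pos'],o['force'],o['wrist_torque'],o['joints'])
E
```

```text
[0.5737 0.087  0.0906] [ 0.6189 -0.7702  0.1376] [-0.2188 -0.2616  0.0294] [ 18.8344  26.1521 -39.4348  98.6206  18.5061  61.8889 -24.5542]
```

View pics/t9.png

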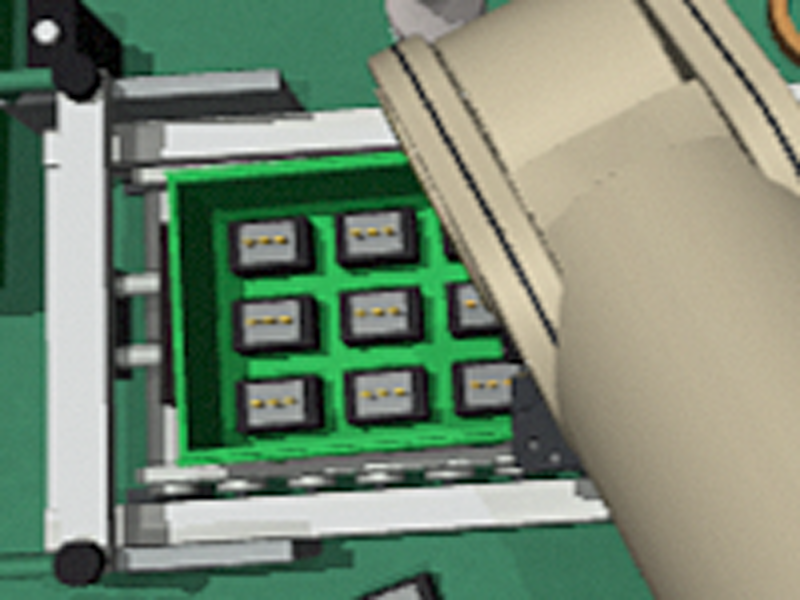

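The tote front is right at the pad, with the pad's back edge still at u≈162 and so uncompressed. I'll feel forward in 1.5 mm rows.

Emit:
apply_moves --moves '[{"fingers":1,"travel":[-0.001,0.04,0],"yaw":0},{"fingers":1,"travel":[-0.001,0.04,0],"yaw":0}]'

```text
t: 14.95
tool_pos: [0.5735, 0.0901, 0.0906]
eef_rot: [[-0.035, 0.999, -0.0], [0.999, 0.035, -0.0], [-0.0, -0.0, -1.0]]
force: [0.2, -0.3, 1.1]
width: 1.003
```

Emit:
apply_moves --moves '[{"fingers":1,"travel":[-0.001,0.04,0],"yaw":0},{"fingers":1,"travel":[-0.001,0.04,0],"yaw":0}]'

```text
t: 15.15
tool_pos: [0.5734, 0.0928, 0.0905]
eef_rot: [[-0.035, 0.999, -0.0], [0.999, 0.035, -0.001], [-0.001, -0.0, -1.0]]
force: [-0.9, -4.5, 1.8]
width: 1.001
```

Contact: −4.5 N at y ≈ 0.093. Now I'll press up in small steps.

Emit:
apply_moves --moves '[{"fingers":1,"travel":[-0.001,0.04,0],"yaw":0},{"fingers":1,"travel":[-0.001,0.03,0],"yaw":0},{"fingers":1,"travel":[0,0,0],"yaw":0}]'

```text
t: 15.45
tool_pos: [0.5733, 0.0949, 0.0905]
eef_rot: [[-0.034, 0.999, -0.001], [0.999, 0.034, -0.002], [-0.002, -0.001, -1.0]]
force: [-2.3, -6.0, 2.9]
width: 1.005
```

Emit:
apply_moves --moves '[{"fingers":1,"travel":[-0.001,0.03,0],"yaw":0},{"fingers":1,"travel":[0,0.02,0],"yaw":0},{"fingers":1,"travel":[0,0,0],"yaw":0}]'

```text
t: 15.75
tool_pos: [0.5732, 0.0962, 0.0905]
eef_rot: [[-0.034, 0.999, -0.001], [0.999, 0.034, -0.003], [-0.003, -0.001, -1.0]]
force: [-2.5, -8.8, 4.3]
width: 0.998
```

Emit:
apply_moves --moves '[{"fingers":1,"travel":[-0.001,0.04,0],"yaw":0},{"fingers":1,"travel":[-0.001,0.02,0],"yaw":0},{"fingers":1,"travel":[0,0,0],"yaw":0}]'

```text
t: 16.05
tool_pos: [0.5732, 0.0978, 0.0905]
eef_rot: [[-0.034, 0.999, -0.001], [0.999, 0.034, -0.004], [-0.004, -0.001, -1.0]]
force: [-3.4, -11.2, 5.3]
width: 1.0
```

```bash
python3 - <<'E'
from h import *
for i in range(3):
    o=ctrl.get_obs(); print(o['t'],o['tool_pos'],o['force'],o['wrist_torque'])
    b=ctrl.snapshot("top")
cv2.imwrite("pics/t10.png",cv2.resize(b[120:270,115:315],None,fx=4,fy=4,interpolation=cv2.INTER_CUBIC))
o=ctrl.get_obs(); print(o['t'],o['tool_pos'],o['force'])
E
```

```text
16.05 [0.5732 0.0978 0.0905] [ -3.3559 -11.2127   5.3465] [-1.9872  0.7719  0.5896]
16.1 [0.5732 0.0978 0.0905] [ -3.8388 -11.7071   4.9986] [-1.8957  0.8019  0.6279]
16.15 [0.5732 0.0978 0.0905] [ -3.9124 -10.7849   5.4671] [-1.9021  0.7414  0.6532]
16.2 [0.5731 0.0978 0.0905] [ -2.8719 -11.0417   5.1192]
```

View pics/t10.png

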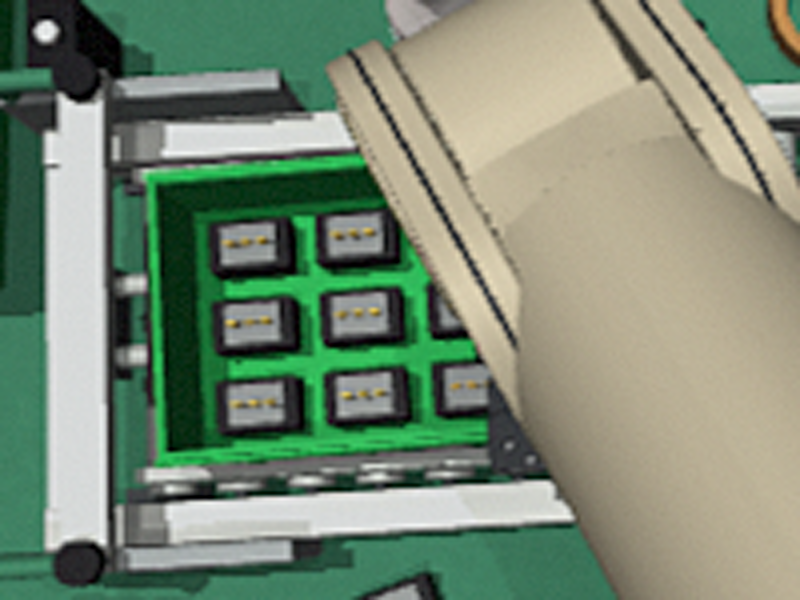

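The pad is compressed (now hidden at u≈148) and the tool feels about 11.2 N, so about 10 N on the pad. A little more.

Emit:
apply_moves --moves '[{"fingers":1,"travel":[0,0.03,0],"yaw":0},{"fingers":1,"travel":[0,0.015,0],"yaw":0},{"fingers":1,"travel":[0,0,0],"yaw":0},{"fingers":1,"travel":[0,0,0],"yaw":0},{"fingers":1,"travel":[0,0,0],"yaw":0}]'

```text
t: 16.7
tool_pos: [0.5731, 0.099, 0.0905]
eef_rot: [[-0.033, 0.999, -0.001], [0.999, 0.033, -0.004], [-0.004, -0.002, -1.0]]
force: [-3.7, -11.2, 6.4]
width: 1.0
```

```bash
python3 - <<'E'
from h import *
F=[]
for i in range(6):
    o=ctrl.get_obs(); F.append(o['force']); ctrl.snapshot("wrist")
print(o['tool_pos'],np.array(F),np.mean(F,0))
E
```

```text
[0.5731 0.099  0.0905] [[ -3.669  -11.2244   6.3975]
 [ -5.1655 -11.9936   6.7223]
 [ -3.6902 -12.6481   6.4897]
 [ -3.2501 -12.8875   6.304 ]
 [ -4.0056 -12.6151   7.137 ]
 [ -4.1014 -13.639    6.8917]] [ -3.9803 -12.5013   6.657 ]
```

The mean is 12.5 N at the tool, less about 1 N of drag. From stiffness, 8 mm × 1.5 N/mm gives 12 N on the pad. Now I'll ease off slowly.

Emit:
apply_moves --moves '[{"fingers":1,"travel":[0,-0.015,0],"yaw":0},{"fingers":1,"travel":[0.001,-0.015,0],"yaw":0},{"fingers":1,"travel":[0,-0.015,0],"yaw":0},{"fingers":1,"travel":[0.001,-0.015,0],"yaw":0},{"fingers":1,"travel":[0,-0.015,0],"yaw":0},{"fingers":1,"travel":[0.001,-0.015,0],"yaw":0},{"fingers":1,"travel":[0,-0.015,0],"yaw":0},{"fingers":1,"travel":[0.001,-0.015,0],"yaw":0}]'

```text
t: 17.8
tool_pos: [0.5733, 0.0959, 0.0905]
eef_rot: [[-0.034, 0.999, -0.001], [0.999, 0.034, -0.002], [-0.002, -0.001, -1.0]]
force: [-2.8, -6.7, 3.8]
width: 1.002
```

Emit:
apply_moves --moves '[{"fingers":1,"travel":[0,-0.01,0],"yaw":0},{"fingers":1,"travel":[0,-0.01,0],"yaw":0},{"fingers":1,"travel":[0.001,-0.01,0],"yaw":0},{"fingers":1,"travel":[0,-0.01,0],"yaw":0},{"fingers":1,"travel":[0,-0.01,0],"yaw":0},{"fingers":1,"travel":[0.001,-0.01,0],"yaw":0},{"fingers":1,"travel":[0,-0.01,0],"yaw":0},{"fingers":1,"travel":[0.001,-0.01,0],"yaw":0}]'

```text
t: 18.6
tool_pos: [0.5735, 0.094, 0.0905]
eef_rot: [[-0.035, 0.999, -0.0], [0.999, 0.035, -0.0], [-0.0, -0.0, -1.0]]
force: [-2.0, -3.6, 1.6]
width: 0.997
```

Emit:
apply_moves --moves '[{"fingers":1,"travel":[0,-0.01,0],"yaw":0},{"fingers":1,"travel":[0,-0.01,0],"yaw":0},{"fingers":1,"travel":[0.001,-0.01,0],"yaw":0},{"fingers":1,"travel":[0,-0.01,0],"yaw":0},{"fingers":1,"travel":[0,-0.01,0],"yaw":0},{"fingers":1,"travel":[0.001,-0.01,0],"yaw":0},{"fingers":1,"travel":[0,-0.01,0],"yaw":0},{"fingers":1,"travel":[0.001,-0.01,0],"yaw":0}]'

```text
t: 19.4
tool_pos: [0.5739, 0.0915, 0.0907]
eef_rot: [[-0.035, 0.999, 0.001], [0.999, 0.035, 0.001], [0.001, 0.001, -1.0]]
force: [0.2, 0.1, 0.0]
width: 1.002
```

Force has fallen to 0 at y = 0.0915. I'll retreat gently, then look.

Emit:
apply_moves --moves '[{"fingers":1,"travel":[0,-0.015,0],"yaw":0},{"fingers":1,"travel":[0.001,-0.02,0],"yaw":0},{"fingers":1,"travel":[0.001,-0.03,0],"yaw":0},{"fingers":1,"travel":[0.002,-0.05,0],"yaw":0},{"fingers":1,"travel":[0.005,-0.15,0],"yaw":0},{"fingers":1,"travel":[0.01,-0.3,0],"yaw":0},{"fingers":1,"travel":[0.01,-0.3,0],"yaw":0},{"fingers":1,"travel":[0.01,-0.2,0],"yaw":0}]'

```text
t: 20.2
tool_pos: [0.5754, 0.0462, 0.0905]
eef_rot: [[-0.033, 0.999, -0.0], [0.999, 0.033, -0.001], [-0.001, -0.0, -1.0]]
force: [0.5, -0.6, 0.1]
width: 0.999
```

Emit:
apply_moves --moves '[{"fingers":1,"travel":[0,0,0.6],"yaw":0},{"fingers":1,"travel":[0,0,0.9],"yaw":0},{"fingers":1,"travel":[-0.5,-0.1,0.6],"yaw":0},{"fingers":1,"travel":[-0.9,0,0],"yaw":0},{"fingers":1,"travel":[-0.8,0,0],"yaw":0},{"fingers":1,"travel":[-0.6,0,0],"yaw":0}]'

```text
t: 20.8
tool_pos: [0.4617, 0.0438, 0.1745]
eef_rot: [[-0.034, 0.999, 0.0], [0.999, 0.034, -0.001], [-0.001, -0.0, -1.0]]
force: [-0.4, 0.6, 0.3]
width: 1.0
```

```bash
python3 - <<'E'
from h import *
import json
o=ctrl.get_obs(); a=ctrl.snapshot("scene"); b=ctrl.snapshot("top")
ci=ctrl.camera_info("wrist");c=ctrl.snapshot("wrist"); json.dump({k:np.array(v).tolist() for k,v in ci.items()},open("w11.json","w"))
cv2.imwrite("pics/w11.png",c)
cv2.imwrite("pics/t11.png",cv2.resize(b[120:270,115:315],None,fx=4,fy=4,interpolation=cv2.INTER_CUBIC))
cv2.imwrite("pics/s11.png",cv2.resize(a[110:310,200:440],None,fx=3.3,fy=3,interpolation=cv2.INTER_CUBIC))
print(o['tool_pos'],o['force'],o['width'])
E
```

```text
[0.4617 0.0438 0.1745] [-0.4403  0.5745  0.3463] 1.000155542925127
```

View pics/t11.png

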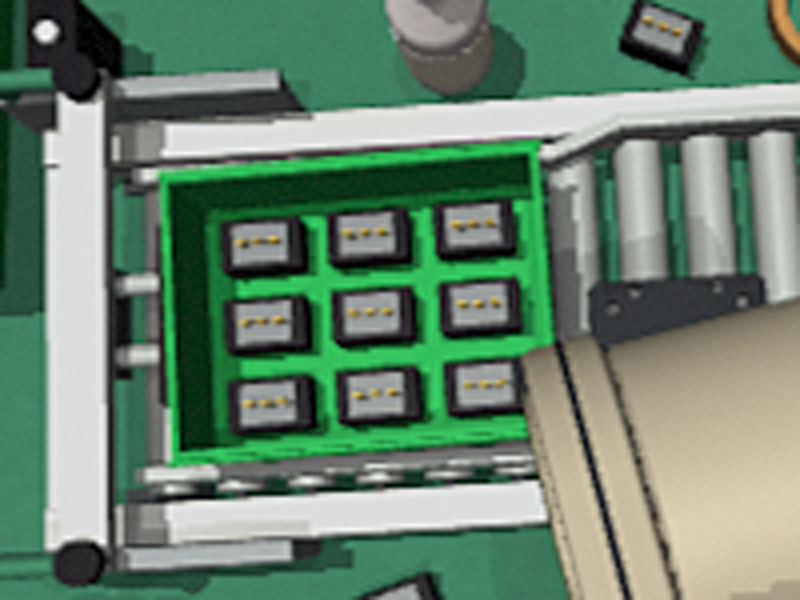

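View pics/s11.png

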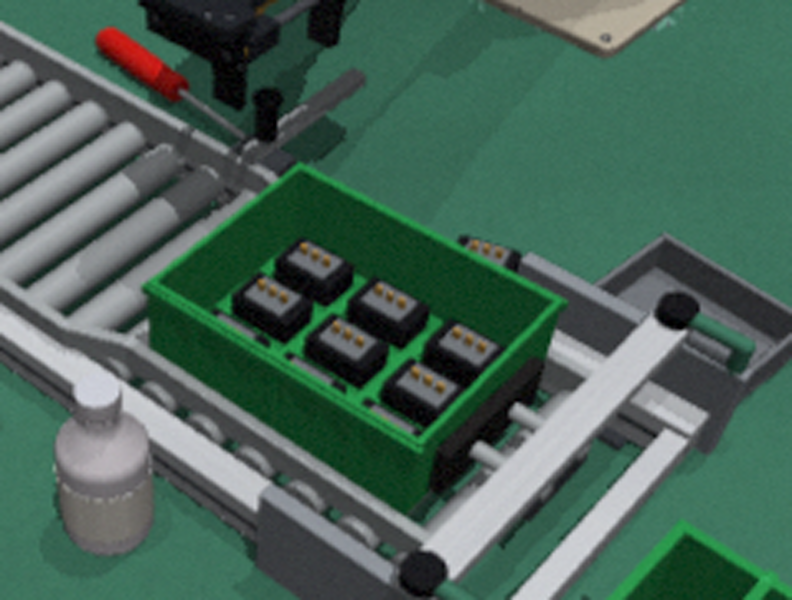

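View pics/w11.png

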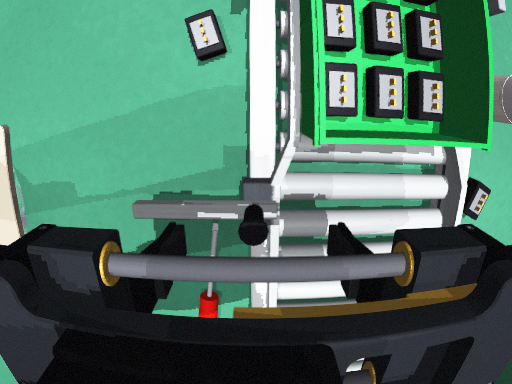

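The tote rests against the pad (scene zoom: black pad flush on the front wall, about (500,410)), the guides hold it straight, and the bar is still out. Going down on the knob again.

Emit:
apply_moves --moves '[{"fingers":1,"travel":[-0.075,-0.19,-0.5],"yaw":0},{"fingers":1,"travel":[0,0,-0.6],"yaw":0},{"fingers":1,"travel":[0,0,-0.4],"yaw":0},{"fingers":1,"travel":[0,0,-0.2],"yaw":0},{"fingers":1,"travel":[0,0,0],"yaw":0}]'

```text
t: 21.45
tool_pos: [0.4603, 0.0368, 0.1058]
eef_rot: [[-0.035, 0.999, -0.001], [0.999, 0.035, 0.001], [0.001, -0.001, -1.0]]
force: [0.3, -0.2, 0.2]
width: 0.998
```

Emit:
apply_moves --moves '[{"fingers":0,"travel":[-0.03,0,0],"yaw":0},{"fingers":0,"travel":[0,0,0],"yaw":0},{"fingers":0,"travel":[0,0,0],"yaw":0},{"fingers":0,"travel":[0,0,0],"yaw":0},{"fingers":0,"travel":[0,0,0],"yaw":0},{"fingers":0,"travel":[0,0,0],"yaw":0},{"fingers":0,"travel":[0,0,0],"yaw":0},{"fingers":0,"travel":[0,0,0],"yaw":0}]'

```text
t: 22.25
tool_pos: [0.4591, 0.0368, 0.1066]
eef_rot: [[-0.035, 0.999, 0.0], [0.999, 0.035, 0.0], [0.0, 0.0, -1.0]]
force: [-0.3, -0.1, -0.3]
width: 0.361
```

Emit:
apply_moves --moves '[{"fingers":0,"travel":[0,0,0],"yaw":0},{"fingers":0,"travel":[0,0,0],"yaw":0},{"fingers":0,"travel":[0,0,0],"yaw":0},{"fingers":0,"travel":[0,0,0],"yaw":0},{"fingers":0,"travel":[0,0,0],"yaw":0},{"fingers":0,"travel":[0,0,0],"yaw":0}]'

```text
t: 22.85
tool_pos: [0.459, 0.0368, 0.1065]
eef_rot: [[-0.035, 0.999, -0.0], [0.999, 0.035, 0.0], [0.0, -0.0, -1.0]]
force: [0.2, 0.8, -0.9]
width: 0.227
```

Emit:
apply_moves --moves '[{"fingers":0,"travel":[0.1,0.004,0],"yaw":0},{"fingers":0,"travel":[0.2,0.007,0],"yaw":0},{"fingers":0,"travel":[0.25,0.009,0],"yaw":0},{"fingers":0,"travel":[0.25,0.009,0],"yaw":0},{"fingers":0,"travel":[0.25,0.009,0],"yaw":0},{"fingers":0,"travel":[0.2,0.007,0],"yaw":0},{"fingers":0,"travel":[0.1,0.004,0],"yaw":0}]'

```text
t: 23.55
tool_pos: [0.5141, 0.0388, 0.1065]
eef_rot: [[-0.035, 0.999, 0.0], [0.999, 0.035, 0.0], [0.0, 0.0, -1.0]]
force: [-2.3, -0.5, 2.6]
width: 0.222
```

Emit:
apply_moves --moves '[{"fingers":0,"travel":[0.08,0.003,0],"yaw":0},{"fingers":0,"travel":[0.08,0.003,0],"yaw":0},{"fingers":0,"travel":[0.04,0.002,0],"yaw":0}]'

```text
t: 23.85
tool_pos: [0.5212, 0.0391, 0.1065]
eef_rot: [[-0.035, 0.999, 0.0], [0.999, 0.035, -0.0], [-0.0, 0.0, -1.0]]
force: [-2.9, -0.6, 0.6]
width: 0.226
```

Emit:
apply_moves --moves '[{"fingers":0,"travel":[0.04,0.001,0],"yaw":0},{"fingers":0,"travel":[0.04,0.001,0],"yaw":0},{"fingers":0,"travel":[0,0,0],"yaw":0}]'

```text
t: 24.15
tool_pos: [0.5239, 0.0391, 0.1065]
eef_rot: [[-0.035, 0.999, -0.001], [0.999, 0.035, -0.0], [-0.0, -0.001, -1.0]]
force: [-5.8, -0.1, 2.0]
width: 0.224
```

Emit:
apply_moves --moves '[{"fingers":0,"travel":[0.03,0.001,0],"yaw":0},{"fingers":0,"travel":[0.02,0.001,0],"yaw":0},{"fingers":0,"travel":[0,0,0],"yaw":0}]'

```text
t: 24.45
tool_pos: [0.5241, 0.0392, 0.1063]
eef_rot: [[-0.035, 0.999, -0.005], [0.999, 0.035, -0.001], [-0.001, -0.005, -1.0]]
force: [-15.9, -1.3, 11.2]
width: 0.227
```

The bar hit its end stop at 65.1 mm of travel (0.459 → 0.5241) with force rising to −16 N. I'll relax to about zero force, then release.

Emit:
apply_moves --moves '[{"fingers":0,"travel":[-0.03,-0.001,0],"yaw":0},{"fingers":0,"travel":[0,0,0],"yaw":0}]'

```text
t: 24.65
tool_pos: [0.524, 0.0392, 0.1065]
eef_rot: [[-0.035, 0.999, -0.002], [0.999, 0.035, -0.001], [-0.001, -0.002, -1.0]]
force: [-8.2, -0.4, 5.0]
width: 0.23
```

Emit:
apply_moves --moves '[{"fingers":0,"travel":[-0.02,-0.001,0],"yaw":0},{"fingers":0,"travel":[0,0,0],"yaw":0}]'

```text
t: 24.85
tool_pos: [0.5239, 0.0392, 0.1065]
eef_rot: [[-0.035, 0.999, -0.001], [0.999, 0.035, -0.0], [-0.0, -0.001, -1.0]]
force: [-5.0, -0.5, 1.5]
width: 0.225
```

Emit:
apply_moves --moves '[{"fingers":1,"travel":[0,0,0],"yaw":0},{"fingers":1,"travel":[0,0,0],"yaw":0},{"fingers":1,"travel":[0,0,0],"yaw":0},{"fingers":1,"travel":[0,0,0],"yaw":0},{"fingers":1,"travel":[0,0,0],"yaw":0},{"fingers":1,"travel":[0,0,0.2],"yaw":0},{"fingers":1,"travel":[0,0,0.6],"yaw":0},{"fingers":1,"travel":[0,0,0.9],"yaw":0}]'

```text
t: 25.65
tool_pos: [0.5233, 0.0391, 0.1745]
eef_rot: [[-0.035, 0.999, -0.003], [0.999, 0.035, 0.0], [0.001, -0.003, -1.0]]
force: [0.8, -0.3, -0.8]
width: 0.868
```

Emit:
apply_moves --moves '[{"fingers":1,"travel":[0,0,0.9],"yaw":0},{"fingers":1,"travel":[0,-0.3,0.9],"yaw":0},{"fingers":1,"travel":[-0.3,-0.9,0],"yaw":0},{"fingers":1,"travel":[-0.3,-0.9,0],"yaw":0},{"fingers":1,"travel":[-0.3,-0.9,0],"yaw":0},{"fingers":1,"travel":[-0.3,-0.9,0],"yaw":0},{"fingers":1,"travel":[-0.3,-0.9,0],"yaw":0},{"fingers":1,"travel":[-0.3,-0.9,0],"yaw":0}]'

```text
t: 26.45
tool_pos: [0.4518, -0.1901, 0.2474]
eef_rot: [[-0.035, 0.999, 0.001], [0.999, 0.035, -0.001], [-0.001, 0.001, -1.0]]
force: [0.0, -0.1, 0.5]
width: 1.001
```

```bash
python3 - <<'E'
from h import *
o=ctrl.get_obs(); a=ctrl.snapshot("scene"); b=ctrl.snapshot("top")
cv2.imwrite("pics/topf.png",b)
cv2.imwrite("pics/t12.png",cv2.resize(b[120:270,115:315],None,fx=4,fy=4,interpolation=cv2.INTER_CUBIC))
cv2.imwrite("pics/s12.png",cv2.resize(a[110:310,200:440],None,fx=3.3,fy=3,interpolation=cv2.INTER_CUBIC))
cv2.imwrite("pics/sf.png",a)
print(o['t'],o['tool_pos'],o['force'],o['width'])
E
```

```text
26.45 [ 0.4518 -0.1901  0.2474] [ 0.0115 -0.1408  0.5476] 1.0013276949457708
```

View pics/t12.png

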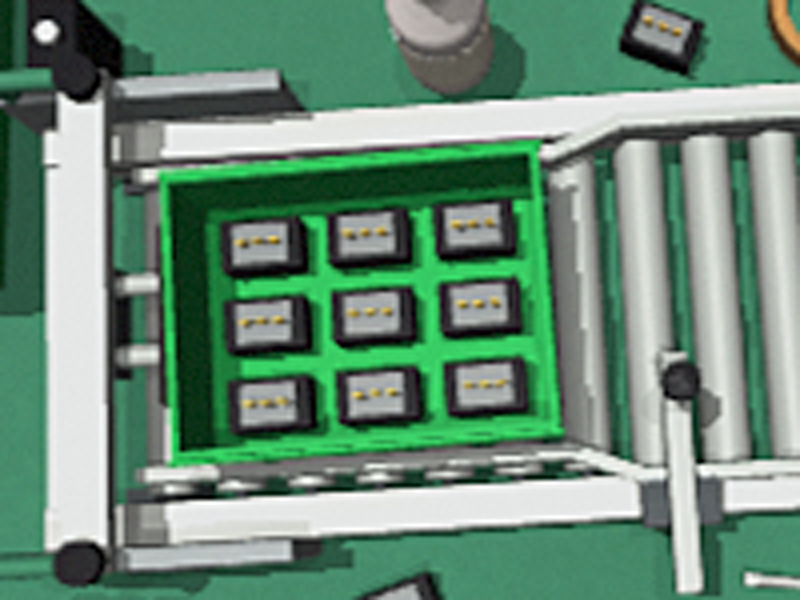

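View pics/s12.png

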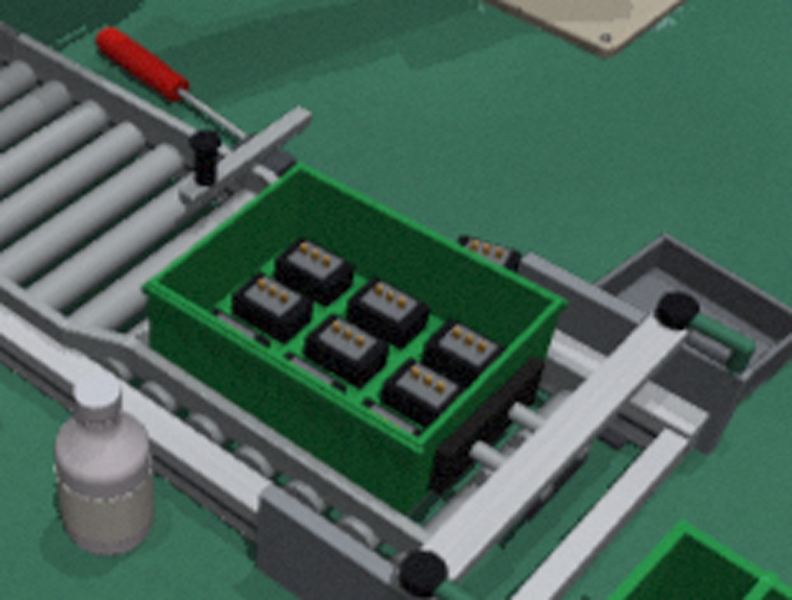

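View pics/sf.png

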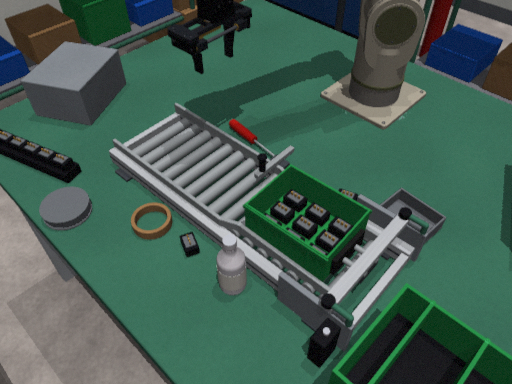

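The bar is back in behind the tote (knob at (682,380) in the zoom), the tote looks the same as before the bar moved, and the bystanders look untouched. One numeric check before handing in.

```bash
python3 - <<'E'
from h import *
for f in ("pics/top0.png","pics/topf.png"):
    t=cv2.imread(f);g=cv2.cvtColor(t,cv2.COLOR_BGR2GRAY)[206:228,276:296]; m=(g<70).astype(np.uint8); n,l,s,ce=cv2.connectedComponentsWithStats(m); k=1+s[1:,4].argmax(); q=ce[k]+[276,206]; print(f,q,plane("top",q,.118))
t=cv2.imread("pics/topf.png"); T=lambda u,v:(115+u/4,120+v/4); S=lambda u,v:(200+u/3.3,110+v/3)
for nm,s,p in [("front-far",(420,447),(163,175)),("front-near",(562,302),(175,463)),("rear-far",(147,288),(540,143)),("rear-near",(300,167),(562,436))]:
    X,e=tri(S(*s),T(*p)); P=plane("top",T(*p),.125); d=P[:2]-[.579,.0395]; print(nm,X,e,"lane",d@[.99936,.0358],d@[-.0358,.99936])
a=cv2.imread("pics/top0.png").astype(int);b=t.astype(int)
d=(abs(a-b).max(2)>60).astype(np.uint8); n,l,s,c=cv2.connectedComponentsWithStats(d)
print([x.tolist() for x in s[1:] if x[4]>15])
E
```

```text
pics/top0.png [285.7812 217.7604] [0.5192 0.0363 0.118 ]
pics/topf.png [285.75   216.5652] [0.5216 0.0363 0.118 ]
front-far [0.6385 0.3085 0.1238] 0.0024819424344551012 lane 0.06948209625094513 0.26527809503023275
front-near [0.4876 0.2991 0.1213] 0.0007869847604487126 lane -0.08198554545616557 0.26129821085123706
rear-far [0.6515 0.1095 0.1198] 0.003994105383973227 lane 0.07476161054251858 0.06569107237316406
rear-near [0.4972 0.0999 0.1174] 0.0006931558684083645 lane -0.07979763930020618 0.06290145332370568
[[308, 145, 204, 176, 15083], [154, 155, 110, 84, 5734]]
```

```bash
python3 -c "
from workcell import ctrl
print(ctrl.close_job())"
```

```text
the job is handed in; nothing more can be done
None
```

The job is done in the order asked and handed in at about 26.5 s of the 70 s limit; no verdict was reported.

- **Stop bar out:** I gripped the knob and drew the bar to its end stop, about 64 mm of travel, where more command only raised the force.
- **Tote to the pad:** I pushed the rear wall with both open fingers, which squared the tote to the lane. I felt the pad at TCP y ≈ 0.091 m, which puts the free pad's face about 36 mm downstream of pad_zone. I then pressed on.
- **Pressing force:** the tool averaged 12.5 N and never read above 13.7 N. Taking off about 1 N of roller drag, that is about 11.5 to 12 N on the pad.
- **Easing off:** I backed away at 4–6 mm/s until the force reached zero, then withdrew.
- **Stop bar in:** I slid it back to its other end stop, 65.1 mm of travel, and released it.

**Last checks:**
- The scene view shows the pad flush on the tote's front wall. The tote did not visibly move while the bar went in.
- In the top view the knob is 2.4 mm further in than at the start.
- I saw no change at the other things on the bench, though the arm and its shadow covered part of the top view.
- The tool force was about zero, with the gripper clear of everything.

**Disagreements:**
- My rim heights for the tote came out between 117 and 124 mm against the 125 mm expected. Readings before the push were 119–122 mm, so I took this as measuring error and not tilt.
- On the knob the fingers read about 20 mm, between the 16 mm stem and the 22 mm cap. The grip held in both directions.

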